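Fish the molinillo out of the dish drainer

TASK

The wooden molinillo (chocolate whisk) has slid down into the well of the bamboo dish drainer, its fluted head under the slatted cup shelf. Take it by the shaft, tilt it and draw it out diagonally through the open gap, knob end up and out first while the head is still under the shelf, without forcing it against the drainer and without shifting the plates, tumbler or chocolate pot. The program ends while the gripper is still holding it, motionless, all of it raised at least 3 cm above the height of the cup shelf and touching nothing else.

Things in the scene. Friction and masses are not known exactly. Their poses are not given: they have to be found in the camera images.
- drainer: Bamboo dish drainer, fixed, 194 mm in its x, 470 mm in y (-295 to +175), z up; origin on the table under the middle of the well. Well: inside x -85 to +85, y -160 to +160, floor top z 10, barred sides and end up to z 100. Cross slats carry the head (top z 18, y -140 to -80) and the knob (top z 24, y 101 to 151). Beyond the shelf, pegs (tops z 125) hold the plates upright.
- shelf_lip (a point): Middle of the lower edge of the slatted cup shelf where the open gap begins (drainer x 0, y -40, z 115 mm). The shelf, 10 mm thick (top z 125), roofs the well from here to drainer y -160; the open gap runs from here 200 mm along drainer +y to the end bars. Axes as the drainer's.
- molinillo_mid (a point): Middle of the molinillo on its axis; y runs from head to knob. Wood, 280 mm long, 90 to 180 g; shaft 17 mm thick (y -80 to +112), two dark rings 25 mm thick (y -72 to -54), fluted head 46 mm thick (y -140 to -80), faceted knob 33 mm thick (y 112 to 140). Starts level, axis 39 mm above the table, along the drainer's y, head under the shelf. Balance point about y -15.
- head_end (a point): Centre of the molinillo's end face at the fluted head
- knob_end (a point): Centre of the molinillo's end face at the knob
- plate_a: Clay plate, 160 mm across, 9 mm thick, loose, standing upright in the drainer's slots nearer the cup shelf; origin at its centre, y across its face; top about 172 mm above the table
- plate_b: The same kind of plate in the farther slots
- tumbler: Orange plastic tumbler, 76 mm across, 110 mm high, loose, origin under its centre
- pot: Clay chocolate pot, 124 mm across, 150 mm high, handle reaching 89 mm to its y, loose, origin under its centre
There are look-alikes about, which are no part of the job. What is shaped like the plate_a but white is not meant. There is more than one size of the tumbler; the one meant has the size given above.

How it is judged:
By the outcome, as a careful person would: the job done as asked, in the order asked, and still so for the second after the job is handed in, while the arm keeps its last pose, push and grip.
It also fails if it takes over 45 s, if anything falls off the work surface, if the arm or the gripper's body presses on something with over 40 N, if the wrist force passes 120 N, or if a joint passes its speed limit or range.

ROBOT

A 6-joint arm with a two-finger parallel gripper is mounted at the origin on the work surface. World frame = base frame: x ahead of the robot, y to its left, z up, the work surface at z = 0. Lengths are in mm, angles in rad, forces in N, time in s.
With the tool pointing down it reaches from about 150 to 775 mm from the base axis. Payload 6.1 kg.
Tool frame: the origin (TCP) lies at the very end of the fingers, on their centre line; the grasp point (between the pads) lies 19 mm behind it; z points along the fingers, x is the direction in which the jaws open and shut, and the axes are right-handed (so a half turn about z gives the same grasp; the last joint's range is limited). The gripper opens to 85 mm and grips with 20 to 120 N. Pads are 22 mm wide; open, the fingers measure 114 mm over their backs; the gripper's body (76 mm by 85 mm) begins 54 mm behind the grasp point. The pads swing forward as they close: fully open they stand 13 mm farther back than shut.
Start: joints at [-1.153, 0.126, -0.04, 1.405, 0, 1.571], TCP at [213.011, -479.828, 231.295] pointing down, gripper open.
Joint ranges: [-2.72, 2.72], [-0.95, 1.95], [-1.27, 1.35], [-1.78, 2.02], [-1.46, 1.47], [-3.14, 3.14]. Speed limits (rad/s): [2.39, 2.39, 3.01, 3.14, 3.14, 3.14].

INTERFACE

Orientations are given as a rotation vector (axis times angle).
In Python, from workcell import manip, snapshot, get_calibration gives the robot as it stands. The module is installed in compiled form; this text tells all that it offers. Calls block until the motion is done:
- manip.move_ptp(position, orientation): joint-space move of the TCP to a pose.
- manip.move_straight(position, v=150, rotation=None, guard=None): straight line of the TCP; rotation=None keeps the orientation; v is the mean speed in mm/s. With guard (N) it stops when the force on the tool has changed by that much, and returns True; else False.
- manip.goto_joints(angles): joint-space move.
- manip.let_go() and manip.grasp(): open the fingers fully, or close them until they stop; the grip force is fixed at half the most.
- manip.sleep(seconds).
- manip.ik(position, orientation): joint angles nearest the present ones, or None.
- manip.read_state(): the state.
- snapshot(name): name is "scene" or "top" or "wrist"; returns (picture, depth): 400x640x3 uint8, red, green, blue; 400x640 float32, mm along the optical axis (not along the pixel's ray), 0 where there is no reading.
- get_calibration(name): a dict with "fovy" (degrees; the focal length in pixels is half the picture's height over the tangent of half this angle, whatever the lens; pixels are square), "cx", "cy" (the principal point, pixels), "cam_to_world" (4x4, takes a point from camera to world coordinates); the wrist camera has in their place "T_tool_cam" (4x4, takes a point from camera to tool coordinates, whose origin is the TCP and whose axes are the tool frame's). Camera axes: x right, y up, looking along -z (the intrinsics and any distortion apply to the point x, -y, -z); pixel columns grow to the right and rows downward; lengths in mm; the calibration is good to about 2 mm. A picture is of the moment at which its call begins: read the wrist's pose just before it. get_calibration takes no time and is no camera call.
A pose or a line that the arm cannot do raises manip.PlanningError and nothing moves.
- manip.close_job(): hands the job in, once; it reports no verdict.
The state is a dict: "t": time; "qpos": joint angles; "dq": joint speeds; "joint_efforts": joint torques, N m; "tool_pos": TCP position; "eef_rot": TCP orientation; "force": force on the tool from outside, world axes, zero at the start; "torque": the same for the moment, N m; "gripper_width": opening from 0.0 (shut) to 1.0 (fully open).
Only numpy, scipy, OpenCV 4.12 (cv2) and the standard library are available. Lean on these libraries where they do the work, as an engineer would, in place of code of your own. Each camera call takes 0.05 s, during which the arm holds its last target.

## Working session

There is one attempt and no reset: what is moved stays moved. The work goes in short steps, each a Python script; the robot and the scene stay as the last script left them, time stands still between calls to the robot, and variables do not carry over. Pictures are saved under pics/ and viewed, and the job is handed in when it is done.

```bash
mkdir -p pics; cat > h.py <<'E'
import numpy as np, cv2
from workcell import manip, snapshot, get_calibration
def save(n,img,crop=None,s=1):
    if crop: x0,y0,x1,y1=crop; img=img[y0:y1,x0:x1]
    if s!=1: img=cv2.resize(img,None,fx=s,fy=s,interpolation=cv2.INTER_CUBIC)
    cv2.imwrite('pics/'+n+'.png',img[...,::-1])
def cloud(dep,c,T):
    f=200/np.tan(np.radians(c['fovy'])/2)
    v,u=np.mgrid[:400,:640]
    P=np.stack([(u-c['cx'])/f*dep,-(v-c['cy'])/f*dep,-dep],-1)
    return P@T[:3,:3].T+T[:3,3]
E
python3 - <<'E'
from h import *
for n in ['scene','top']:
    p,d=snapshot(n); c=get_calibration(n); print(n,c)
    save(n+'0',p); np.savez(n+'0',p=p,d=d,W=cloud(d,c,np.array(c['cam_to_world'])))
print(get_calibration('wrist')); print(manip.read_state())
E
```

```text
scene {'fovy': 42.39638164445215, 'cx': 313.5297407231862, 'cy': 196.4723611075904, 'cam_to_world': array([[-7.18746741e-01, -4.92373206e-01,  4.90888732e-01,
         1.19623667e+03],
       [ 6.94993445e-01, -5.28776453e-01,  4.87216147e-01,
         8.70065841e+02],
       [ 1.96782259e-02,  6.91349469e-01,  7.22252503e-01,
         1.20744100e+03],
       [ 0.00000000e+00,  0.00000000e+00,  0.00000000e+00,
         1.00000000e+00]])}
top {'fovy': 49.06817266144648, 'cx': 318.4984684521975, 'cy': 200.21011171058132, 'cam_to_world': array([[ 2.95494063e-02,  9.97553168e-01, -6.33601501e-02,
         3.78821330e+02],
       [-9.99535230e-01,  2.90139276e-02, -9.35504576e-03,
         1.15850633e+02],
       [-7.49382872e-03,  6.36071383e-02,  9.97946880e-01,
         1.49292272e+03],
       [ 0.00000000e+00,  0.00000000e+00,  0.00000000e+00,
         1.00000000e+00]])}
{'fovy': 68.61699321424477, 'cx': 316.4583946896053, 'cy': 202.3533127041831, 'T_tool_cam': array([[ 9.99999710e-01,  5.44677339e-04,  5.31986312e-04,
         1.02803890e-01],
       [ 6.84096086e-04, -9.49494944e-01
[... 177 characters left out ...]
000000e+00,
         1.00000000e+00]])}
{'t': 0.1, 'qpos': array([-1.15300590e+00,  1.26345383e-01, -4.05218479e-02,  1.40534745e+00,
       -3.58730704e-06,  1.57080868e+00]), 'dq': array([ 0.00120528, -0.00139996,  0.00307791,  0.00016735, -0.00089154,
       -0.00103156]), 'joint_efforts': array([ 1.18914118e-04, -4.36900520e+01,  3.53607094e+01,  1.36282996e-02,
        3.01343547e-06,  3.91174666e-06]), 'tool_pos': array([ 212.87153341, -479.52407136,  230.58603199]), 'eef_rot': array([-2.63317291e+00,  1.71206399e+00,  1.87047473e-03]), 'force': array([ 0.7136871 , -0.8970854 , -0.51817538]), 'torque': array([ 0.02536991, -0.05270407, -0.01661274]), 'gripper_width': 0.9979558623984571}
```

View pics/scene0.png

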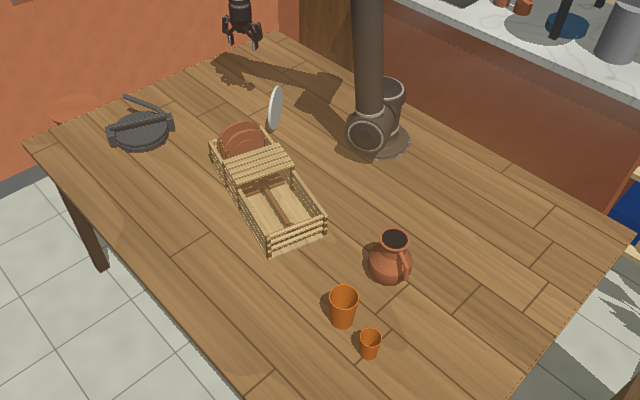

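View pics/top0.png

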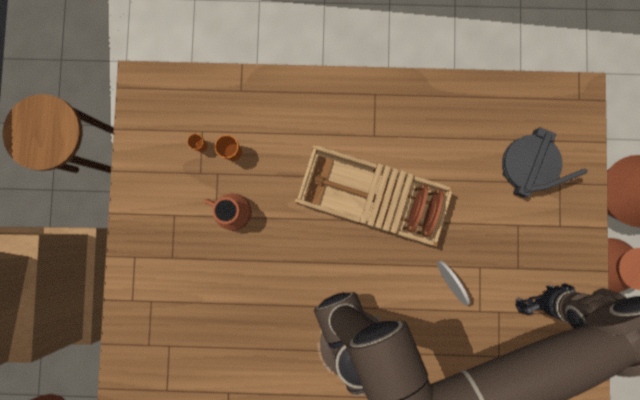

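The drainer runs from about (300,175) to (450,220) in the top view. The two clay plates are at (418,208) and (434,213). The white plate at (454,283) is a look-alike. There are tumblers at (228,148), which is the large one, and (196,142). The pot is at (231,211).

```bash
python3 - <<'E'
from h import *
t=np.load('top0.npz'); save('top0c',t['p'],(285,135,465,255),4.4)
s=np.load('scene0.npz'); save('scene0c',s['p'],(195,105,345,265),3.7)
E
```

```text
(no output)
```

View pics/top0c.png

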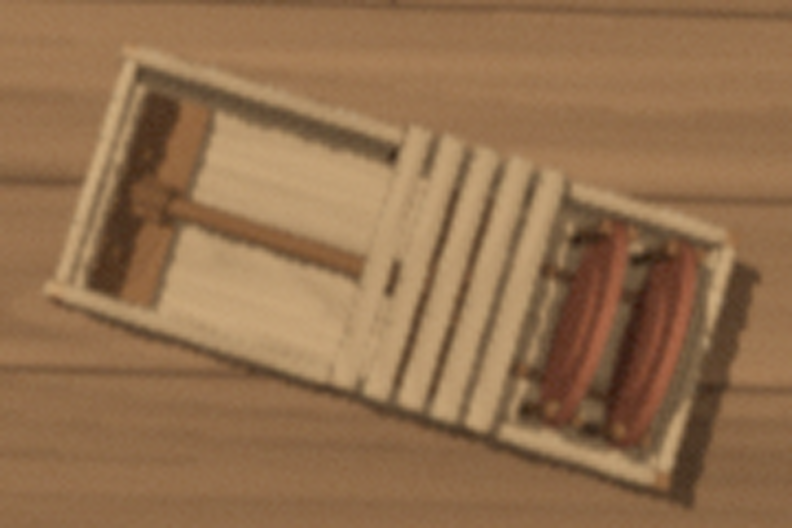

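View pics/scene0c.png

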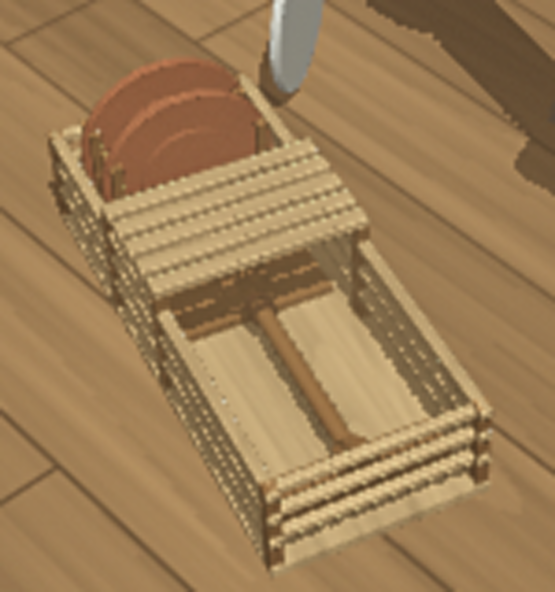

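```bash
python3 - <<'E'
from h import *
from scipy.optimize import minimize
t=np.load('top0.npz'); W=t['W']; d=t['d']
print('table z',[np.round(W[v,u],1) for u,v in [(200,300),(400,120),(330,250)]])
v,u=np.mgrid[:400,:640]
roi=(u>285)&(u<465)&(v>135)&(v<255)&(d>0)
z=W[...,2]
m=roi&(z>80)&(z<135); P=W[m][:,:2].astype(np.float32)
r=cv2.minAreaRect(P); print('rect>80',r, cv2.boxPoints(r))
m2=roi&(z>118)&(z<132); r2=cv2.minAreaRect(W[m2][:,:2].astype(np.float32)); print('shelf',r2,np.median(z[m2]))
p=roi&(z>150); print('plates',len(W[p]), W[p].min(0),W[p].max(0))
# shaft by colour
for x,y in [(160,200),(200,212),(250,225),(300,243),(340,258)]:
    uu,vv=285+x/4.4,135+y/4.4; print(np.round(W[int(round(vv)),int(round(uu))],1))
m=(z>60)&(d>0)&(u<285)&(u>180)&(v>120)&(v<240)
n,l,st,c=cv2.connectedComponentsWithStats(m.astype(np.uint8))
for i in range(1,n):
    if st[i,4]>20:
        Q=W[l==i]; print(st[i],Q.min(0).round(),Q.max(0).round())
E
```

```text
table z [array([125.1, 519. ,   1.1]), array([ 758.5, -142.7,    1.5]), array([305.5,  85.8,  -4.5])]
rect>80 ((489.89837646484375, -47.41218566894531), (469.8306579589844, 195.18963623046875), 74.14082336425781) [[ 331.82214 -246.71564]
 [ 519.58215 -300.05588]
 [ 647.9746   151.89127]
 [ 460.2146   205.2315 ]]
shelf ((464.28778076171875, -137.4474639892578), (229.90708923339844, 194.45455932617188), 74.2587661743164) 126.05471079832773
plates 288 [ 382.82009235 -249.62200529  150.03810952] [ 508.08756889 -167.61734163  178.7488266 ]
[ 378.8  115.9 1492.9]
[528.6  93.   50. ]
[519.6  53.2  51.4]
[507.6  16.4  48.9]
[495.3 -13.7  48.5]
[187 134  17  17  90] [624. 513.  60.] [675. 565.  86.]
[215 135  25  25 260] [593. 392.  60.] [668. 465. 116.]
[ 204  194   46   36 1122] [367. 354.  60.] [482. 488. 161.]
```

```bash
cat >> h.py <<'E'
from scipy.spatial.transform import Rotation as Rn
YD=np.array([.2732,.9620,0]); YD/=np.linalg.norm(YD); XD=np.array([YD[1],-YD[0],0]); ZD=np.array([0,0,1.])
O=np.array([506.3,10.3,0])
def d2w(p): return O+p[0]*XD+p[1]*YD+p[2]*ZD
def w2d(p):
    q=np.asarray(p)-O; return np.stack([q@XD,q@YD,q@ZD],-1)
def rot(phi,flip=1): # phi deg: hand leans to drainer +y
    f=np.radians(phi); z=-(np.sin(f)*YD+np.cos(f)*ZD); x=flip*XD
    return Rn.from_matrix(np.stack([x,np.cross(z,x),z],1)).as_rotvec()
def zt(phi):
    f=np.radians(phi); return -(np.sin(f)*YD+np.cos(f)*ZD)
def tcp(g,phi): return d2w(g)+19*zt(phi)   # g = grasp point in drainer coords
E
python3 - <<'E'
from h import *
for fl in (1,-1):
  for g,phi in [((0,20,300),0),((0,20,42),20),((0,20,42),10),((0,25,100),0),((0,56,134),-15),((0,80,300),-15),((0,100,320),-20)]:
    q=manip.ik(tcp(g,phi),rot(phi,fl)); print(fl,g,phi,None if q is None else np.round(q,2))
E
```

```text
1 (0, 20, 300) 0 [0.06 0.11 0.05 1.51 0.   1.91]
1 (0, 20, 42) 20 [ 0.22  0.31 -0.31  1.11 -0.31  2.09]
1 (0, 20, 42) 10 [ 0.14  0.24 -0.38  1.02 -0.16  2.  ]
1 (0, 25, 100) 0 [ 0.07  0.15 -0.35  1.08  0.    1.91]
1 (0, 56, 134) -15 [-0.01  0.09 -0.35  1.05  0.25  1.85]
1 (0, 80, 300) -15 [ 0.04  0.08 -0.01  1.4   0.25  1.89]
1 (0, 100, 320) -20 [0.03 0.07 0.01 1.4  0.33 1.9 ]
-1 (0, 20, 300) 0 [ 0.06  0.11  0.05  1.51  0.   -1.24]
-1 (0, 20, 42) 20 [ 0.22  0.31 -0.31  1.11 -0.31 -1.05]
-1 (0, 20, 42) 10 [ 0.14  0.24 -0.38  1.02 -0.16 -1.15]
-1 (0, 25, 100) 0 [ 0.07  0.15 -0.35  1.08  0.   -1.23]
-1 (0, 56, 134) -15 [-0.01  0.09 -0.35  1.05  0.25 -1.29]
-1 (0, 80, 300) -15 [ 0.04  0.08 -0.01  1.4   0.25 -1.25]
-1 (0, 100, 320) -20 [ 0.03  0.07  0.01  1.4   0.33 -1.25]
```

```bash
python3 - <<'E'
from h import *
s=manip.read_state()
p=s['tool_pos'].copy(); p[2]=320; manip.move_straight(p,v=250)
manip.move_ptp(tcp((0,30,300),0),rot(0)); 
s=manip.read_state(); p,d=snapshot('wrist'); c=get_calibration('wrist')
T=np.eye(4);T[:3,:3]=Rn.from_rotvec(s['eef_rot']).as_matrix();T[:3,3]=s['tool_pos']
W=cloud(d,c,T@c['T_tool_cam']); np.savez('wr0',p=p,d=d,W=W); save('wr0',p); print(s['t'],s['tool_pos'],s['force'])
E
```

```text
2.7667 [514.55689285  38.42783292 281.02924928] [-0.07874708 -0.05439394 -1.14989062]
```

View pics/wr0.png

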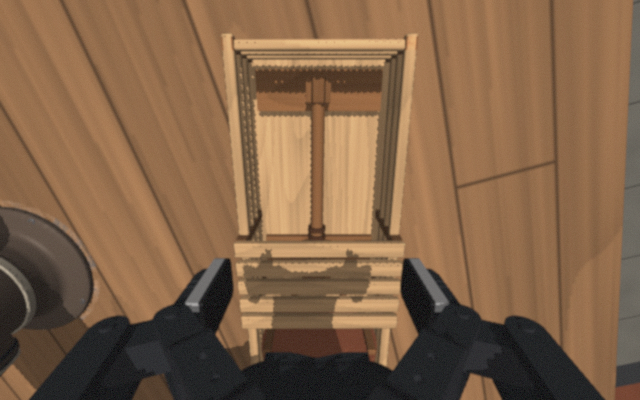

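The wrist view shows the knob at (317,92), the shaft along column 317 from row 105 to row 228, and the shelf lip at row 240. The well's walls are at columns 232 and 408.

```bash
python3 - <<'E'
from h import *
t=np.load('wr0.npz'); W=w2d(t['W']); d=t['d']; p=t['p']
save('wr0c',p,(225,30,415,255),2.6)
for v in (85,95,102,120,140,160,180,200,215,226):
    row=W[v,295:340]; k=(row[:,2]>41)&(row[:,2]<70)
    print(v, 'cols',295+np.where(k)[0][[0,-1]] if k.any() else None, 'x',row[k][:,0].min().round(1) if k.any() else 0,row[k][:,0].max().round(1) if k.any() else 0,'mid',np.round(np.median(row[k],0),1))
for u,v in [(320,44),(320,246),(320,250),(228,130),(411,130),(235,200),(280,180)]: print((u,v),W[v,u].round(1))
E
```

```text
85 cols [306 330] x -12.4 16.4 mid [  1.9 132.6  51.1]
95 cols [306 330] x -12.6 16.5 mid [  1.9 121.5  51.1]
102 cols [306 330] x -12.7 16.6 mid [  1.3 113.6  51.6]
120 cols [311 324] x -6.8 9.5 mid [ 1.3 92.5 47.5]
140 cols [311 323] x -7.0 8.3 mid [ 0.7 68.1 47.1]
160 cols [311 323] x -7.2 8.5 mid [ 0.6 42.6 47. ]
180 cols [311 323] x -7.4 8.7 mid [ 0.6 16.  46.8]
200 cols [311 322] x -7.6 7.4 mid [ -0.1 -11.7  47.2]
215 cols [311 322] x -7.8 7.5 mid [ -0.1 -33.5  46.8]
226 cols [308 322] x -12.2 7.6 mid [ -0.9 -49.8  47.1]
(320, 44) [  3.7 167.4  99.7]
(320, 246) [  3.8 -40.8 126. ]
(320, 250) [  3.8 -45.8 126.1]
(228, 130) [-124.6   77.1    0.3]
(411, 130) [133.   76.6   1.1]
(235, 200) [-124.2  -26.7   -0.4]
(280, 180) [-52.8   7.4  11.7]
```

View pics/wr0c.png

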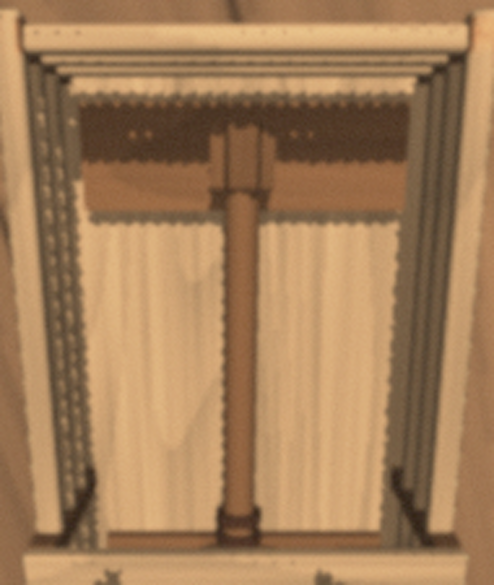

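```bash
python3 - <<'E'
from h import *
phi=18; g=np.array([0.5,13,41.5])
up=lambda L:(g+L*np.array([0,np.sin(np.radians(phi)),np.cos(np.radians(phi))]))
manip.move_ptp(tcp(up(180),phi),rot(phi))
r=manip.move_straight(tcp(up(30),phi),v=120,guard=12); print(r)
if not r: r=manip.move_straight(tcp(g,phi),v=40,guard=8); print(r)
s=manip.read_state(); print(s['t'],w2d(s['tool_pos']-19*zt(phi)),s['force'])
p,d=snapshot('scene'); save('sc1',p,(195,65,345,265),3)
p,d=snapshot('wrist'); save('wr1',p)
E
```

```text
False
False
5.5833 [ 0.64605801 13.05787664 41.65274233] [ 0.65993356 -0.34577061  0.4094574 ]
```

View pics/sc1.png

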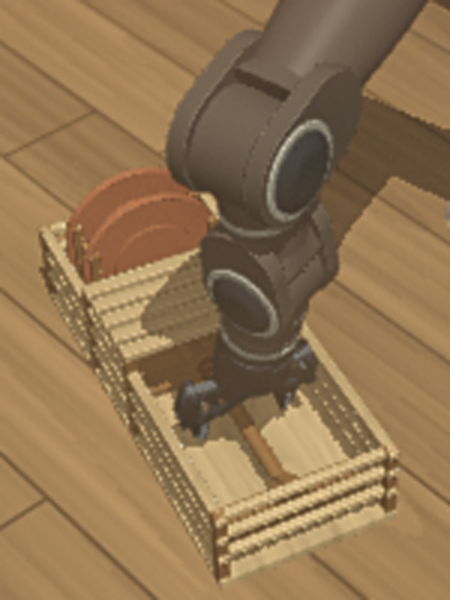

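View pics/wr1.png

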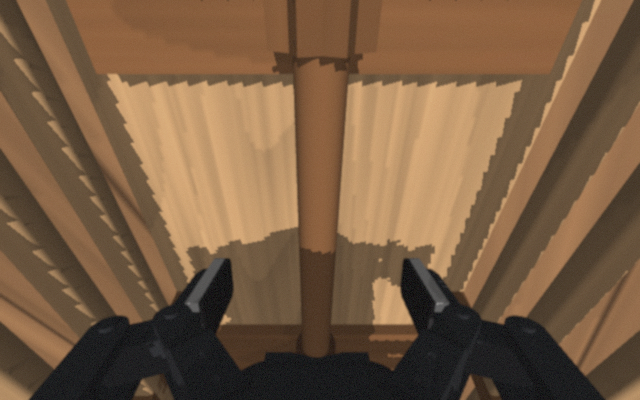

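The fingers straddle the shaft, which runs at columns 295–345 between fingertips at 220 and 415. Nothing was touched on the way down, so I'll grasp and then start the lift and tilt.

```bash
cat >> h.py <<'E'
# stick pose: head end (yh,zh), tilt th deg; gripped at sg from head end, hand phi = 18-th ; e = offset grasp above axis
SG=152.; E0=2.5; PHI0=18.
def goto(yh,zh,th,v,guard=15):
    t=np.radians(th); phi=PHI0-th
    g=np.array([0.6, yh+SG*np.cos(t)-E0*np.sin(t), zh+SG*np.sin(t)+E0*np.cos(t)])
    r=manip.move_straight(tcp(g,phi),v=v,rotation=rot(phi),guard=guard)
    s=manip.read_state(); print(round(s['t'],2),(yh,zh,th),'hit' if r else 'ok',np.round(s['force'],1),np.round(s['torque'],2),round(s['gripper_width'],3))
    return r
E
python3 - <<'E'
from h import *
manip.grasp(); s=manip.read_state(); print(s['t'],s['gripper_width'],s['force'],s['torque'])
goto(-139,42,0,15) or goto(-137,45,5,25) or goto(-134,46,10,35)
p,d=snapshot('scene'); save('sc2',p,(195,65,345,265),3)
p,d=snapshot('wrist'); save('wr2',p)
E
```

```text
6.3333 0.17876574102893425 [0.75448164 0.96496786 2.26745014] [ 0.27759804  0.10903492 -0.14474365]
6.68 (-139, 42, 0) ok [-0.1  0.6 -1.7] [ 0.45 -0.04  0.06] 0.177
7.47 (-137, 45, 5) ok [ 0.  -0.4 -1.8] [ 0.34 -0.09  0.04] 0.179
8.03 (-134, 46, 10) ok [-0.8  0.2 -1.5] [ 0.23 -0.09  0.03] 0.172
```

View pics/sc2.png

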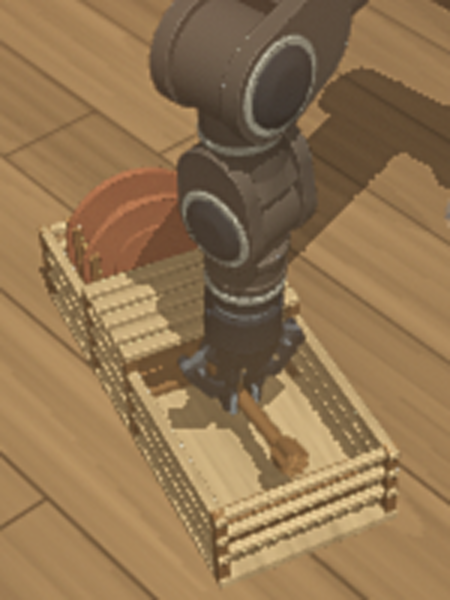

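View pics/wr2.png

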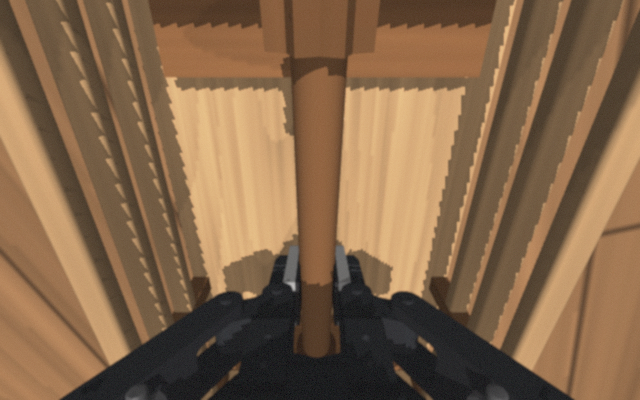

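The grip is firm and there's no contact. Continuing the tilt with the head still under the shelf.

```bash
python3 - <<'E'
from h import *
ok=not (goto(-125,46,20,50) or goto(-100,46,28,50) or goto(-70,46,35,50))
p,d=snapshot('scene'); save('sc3',p,(195,65,345,265),3)
p,d=snapshot('wrist'); save('wr3',p)
E
```

```text
8.79 (-125, 46, 20) ok [-0.2 -0.7 -1.7] [-0.05 -0.   -0.03] 0.181
9.48 (-100, 46, 28) ok [ 0.2 -0.9 -2.3] [-0.24  0.1  -0.04] 0.174
10.18 (-70, 46, 35) ok [ 0.4 -0.1 -1.4] [-0.36  0.14  0.03] 0.177
```

View pics/sc3.png

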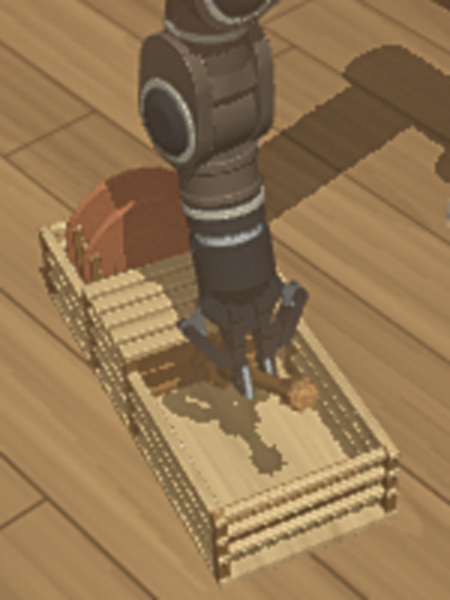

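View pics/wr3.png

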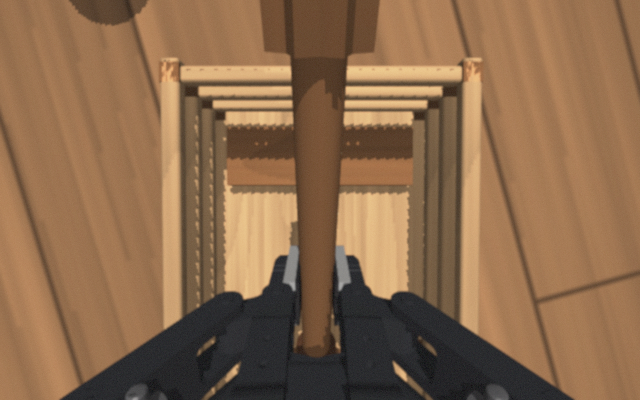

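The knob is up and out at about z 205 while the head is still under the shelf. There's been no slip in the hand. Now I'll draw it out along its axis.

```bash
python3 - <<'E'
from h import *
c,s_=np.cos(np.radians(35)),np.sin(np.radians(35))
ok=not(goto(-70+110*c,46+110*s_,35,60) or goto(-70+110*c,235,35,80))
manip.sleep(.5); s=manip.read_state(); print(s['t'],np.abs(s['dq']).max(),s['force'])
for n in('scene','top','wrist'):
    p,d=snapshot(n); cc=get_calibration(n)
    T=np.eye(4);T[:3,:3]=Rn.from_rotvec(s['eef_rot']).as_matrix();T[:3,3]=s['tool_pos']
    W=cloud(d,cc,np.array(cc['cam_to_world']) if n!='wrist' else T@cc['T_tool_cam']); np.savez(n+'4',p=p,d=d,W=W); save(n+'4',p)
    save(n+'4c',p,(170,20,370,270) if n=='scene' else (180,120,470,260),2.4) if n!='wrist' else 0
E
```

```text
12.27 (np.float64(20.106724871789098), np.float64(109.09340799861506), 35) ok [-0.2  0.3 -1. ] [-0.3   0.11  0.02] 0.178
13.99 (np.float64(20.106724871789098), 235, 35) ok [ 0.5  0.3 -1.5] [-0.31  0.05  0.03] 0.178
14.4917 0.001892716888719772 [-0.02781371  1.01920795 -2.10601956]
```

View pics/scene4c.png

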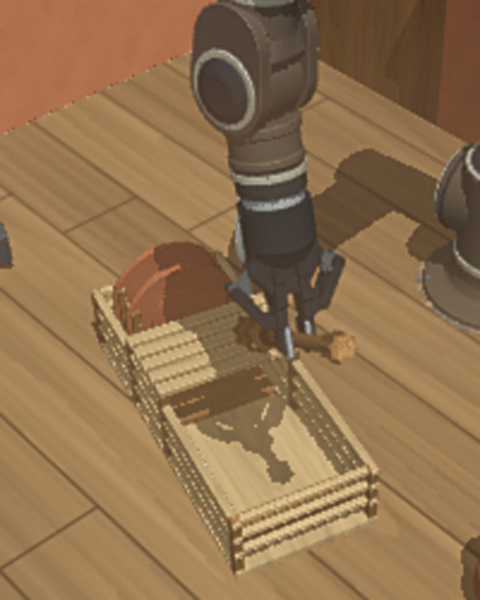

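View pics/top4c.png

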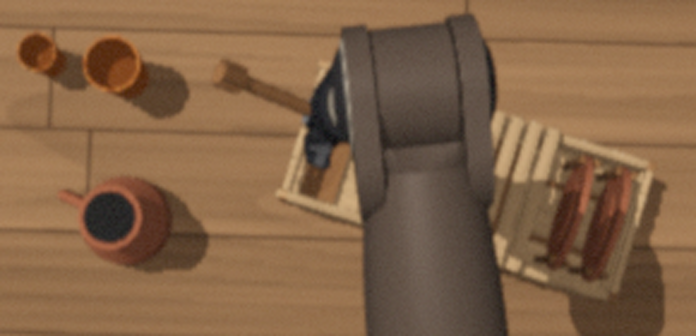

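View pics/wrist4.png

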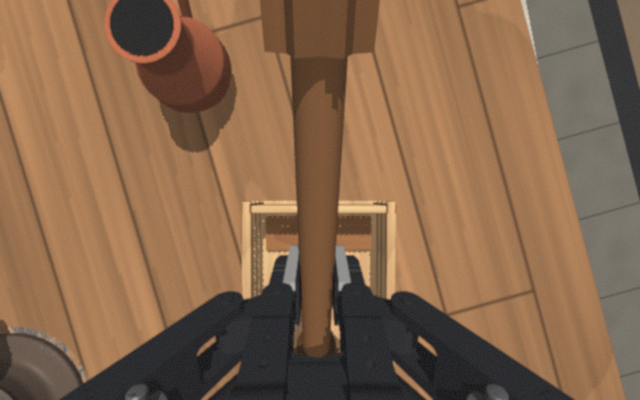

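The molinillo is held clear of everything. Before handing in, I'll check the head's height by depth and confirm that the plates, pot and tumbler haven't moved.

```bash
python3 - <<'E'
from h import *
t=np.load('scene4.npz'); W=w2d(t['W'])
print('head px',[W[v,u].round(0).tolist() for u,v in [(270,155),(272,158),(274,161),(310,164)]])
b=W.reshape(-1,3); k=(abs(b[:,0]-.6)<25)&(b[:,1]>0)&(b[:,1]<100)&(b[:,2]>130)&(b[:,2]<330); print('lowest over gap',b[k][:,2].min(),k.sum())
k=(abs(b[:,0])<26)&(b[:,1]>-20)&(b[:,1]<60)&(b[:,2]>20)&(b[:,2]<200); print('between 20-200:',k.sum(), b[k][:,2].max() if k.any() else '')
for n,rois in(('top',[(400,180,455,245,140),(180,120,284,240,60)]),('scene',[(210,110,275,160,135),(320,220,420,365,60)])):
  for x0,y0,x1,y1,zm in rois:
    for f in (n+'0',n+'4'):
        t=np.load(f+'.npz'); W=t['W']; v,u=np.mgrid[:400,:640]
        m=(t['d']>0)&(u>x0)&(u<x1)&(v>y0)&(v<y1)&(W[...,2]>zm)&(W[...,2]<185)&((n=='top')|(zm==60))
        nn,l,st,c=cv2.connectedComponentsWithStats(m.astype(np.uint8))
        print(f,[(st[i,4].item(),W[l==i].mean(0).round(1).tolist()) for i in range(1,nn) if st[i,4]>30])
E
```

```text
head px [[14.0, 26.0, 255.0], [21.0, 56.0, 271.0], [20.0, 67.0, 268.0], [7.0, 245.0, 399.0]]
lowest over gap 222.55469355900175 184
between 20-200: 0 
top0 [(177, [449.2, -182.8, 160.0]), (194, [434.7, -230.5, 159.2])]
top4 [(178, [450.7, -182.4, 160.0]), (187, [435.7, -229.9, 159.7])]
top0 [(90, [651.1, 542.9, 72.7]), (260, [634.6, 433.8, 91.6]), (1122, [423.9, 405.5, 118.7])]
top4 [(90, [650.7, 543.2, 72.6]), (255, [634.7, 433.6, 92.3]), (1121, [423.7, 405.6, 118.6])]
scene0 []
scene4 []
scene0 [(1701, [448.5, 426.9, 114.3]), (670, [633.7, 427.3, 89.8]), (213, [654.0, 539.0, 71.7])]
scene4 [(1715, [448.6, 426.7, 113.9]), (672, [634.1, 427.3, 89.8]), (218, [653.0, 538.7, 71.4])]
```

```bash
python3 - <<'E'
from h import *
s=manip.read_state(); print(s['t'],np.abs(s['dq']).max(),s['gripper_width']); print(manip.close_job())
E
```

```text
14.6417 0.0029462286242695275 0.17484129927746384
the job is handed in; nothing more can be done
None
```

The molinillo is out of the drainer and the job is handed in at 14.6 s, with the gripper still holding it motionless by the shaft. I gripped the shaft just on the knob side of its middle and tilted it to 35°. The knob was about 205 mm up while the head was still under the shelf. Then I drew it out along its axis through the gap and lifted it.

- **Height:** by depth, the lowest point I could see of it is about 220 mm above the table. The target was 155 mm, which is 3 cm above the shelf top.
- **Contact:** no move triggered the force stop, and the readings after each move stayed under about 3 N. The hold showed about 2 N downward, which fits the stick's weight. The view between the stick and the drainer was clear.
- **Plates, tumbler and pot:** the tumbler and pot are within about 0.5 mm of where they started. The plates read within about 1.5 mm, which is within the measuring noise. That comes from the top camera only, because my plate check in the scene camera returned nothing.

No check that returned a reading failed or disagreed.

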